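# Make up the watch kit and the bedside kit

### The arm

A 6-joint arm with a two-finger parallel gripper is mounted at the origin on the work surface. World frame = base frame: x ahead of the robot, y to its left, z up, the work surface at z = 0. Lengths are in mm, angles in rad, forces in N, time in s.
With the tool pointing down it reaches from about 350 to 875 mm from the base axis. Payload 4.2 kg.
Tool frame: the origin (TCP) lies at the very end of the fingers, on their centre line; the grasp point (between the pads) lies 19 mm behind it (ctrl.tcp_to_grasp is the z of the grasp point in the tool frame, in mm); z points along the fingers, y is the line along which they close (so a half turn about z gives the same grasp; the last joint's range is limited). The gripper opens to 87 mm and grips with 3 to 60 N. Pads are 19 mm wide; open, the fingers measure 117 mm over their backs; the gripper's body (75 mm by 190 mm) begins 51 mm behind the grasp point.
Start: joints at [-0.966, 0.385, 0.008, 0, -1.194, -0.259], TCP at [211.858, -587.976, 222.55] pointing down, gripper open.
Joint ranges: [-3.14, 3.14], [-1.21, 2.06], [-1.07, 1.41], [-3.16, 2.05], [-2.99, -0.16], [-3.1, 3.1]. Speed limits (rad/s): [2.79, 2.79, 3.14, 3.14, 3.14, 3.14].

### API

Orientations are given as a 3x3 rotation matrix whose columns are the frame's x, y, z axes.
In Python, from bench import ctrl gives the robot as it stands.
- The arm moves only by the tool arm_command, never from a script. Its argument "moves" is a list of rows, each an object of numbers: "x", "y", "z": the shift along the tool's x, y, z as a fraction of full scale; "ax", "ay", "az": the turn, a rotation vector about the tool's x, y, z as a fraction of full scale. In form: [{"x": .., "y": .., "z": .., "ax": .., "ay": .., "az": ..}, ...]. A call has 1 to 20 rows; each row shifts and turns the commanded pose from where the row before left it, along the tool's axes as they then stand; what a row does not reach is not made up. Full scale, the value 1, is 25 cm for a shift and 0.12 rad for a turn. A row lasts 1/8 s, in which the tool goes at most 62.5 mm and 10.7 degrees, less where a joint would pass 70% of its speed; a pose out of reach is approached as far as the arm can. A call with a number of a shift or a turn outside -1 to 1 is refused whole. A call with a gripper value outside its range is refused whole. "fingers" is the closure, from 0 (fully open) to 1 (shut), set as the call begins (left out, the last holds). The fingers move at their own pace and stop on an object; "newtons" is the grip in N (left out, the last holds). Time passes only in rows, so rows that do not move let the fingers close. It gives the time, the measured TCP pose, the force, the opening and the grip force at its end, in the units of the state.
- ctrl.get_obs(): the state, without advancing time (a new reading comes with each control period).
- ctrl.snapshot(name): name is "scene" or "top" or "wrist"; returns the picture (480x640x3 uint8, blue, green, red); there is no depth.
- ctrl.camera_params(name): a dict with "intrinsics" (3x3 intrinsics, pixels), "distortion" ([k1, k2, p1, p2, k3] as OpenCV has them; the pictures are not rectified), "eye" and "attitude" of the camera in the world. Camera axes: x right, y up, looking along -z (the intrinsics and any distortion apply to the point x, -y, -z); pixel columns grow to the right and rows downward; lengths in mm; the calibration is good to about 2 mm. A picture is of the moment at which its call begins: read the wrist's pose just before it. camera_params takes no time and is no camera call; for the wrist camera it gives the pose at the moment of the call.
- ctrl.job_done(): hands the job in; it is judged then, once.
The state is a dict: "time": time; "q": joint angles; "joint_velocities": joint speeds; "effort": joint torques, N m; "eef_pos": TCP position; "tcp_rot": TCP orientation; "force": force on the tool from outside, world axes, zero at the start; "ft_torque": the same for the moment, N m; "width": opening from 0.0 (shut) to 1.0 (fully open); "grasp_force": force on a finger pad.
Only numpy, scipy, OpenCV 4.12 (cv2) and the standard library are available. Lean on these libraries where they do the work, as an engineer would, in place of code of your own. Each camera call takes 0.05 s, during which the arm holds its last target. There are 200 camera calls.

### The job

Make up tonight's two kits in the wooden trays. The watch kit, in the long tray, is the torch and one green pen, both lying flat; the bedside kit, in the squarer tray, is the other green pen lying flat and, standing upright, the repellent stick (now inside the steel cup) and the spare fan battery. Everything rests on the tray floors with nothing lying on anything else; leave the cup standing and the phone rest where it is.

Things in the scene. Friction and masses are not known exactly. Their poses are not given: they have to be found in the camera images.
- long_tray: The long open wooden tray of the watch kit, fixed. Outside 222 x 142 mm (long side along its x), inside 210 x 130 mm; floor 6 mm thick, rims 6 mm thick and 24 mm high above the crate top. Origin at the centre of its underside, z up. May stand on the left or on the right.
- square_tray: The squarer open wooden tray of the bedside kit, fixed. Outside 177 mm (along its x) x 162 mm (along its y), inside 165 x 150 mm; floor 6 mm thick, rims 6 mm thick and 24 mm high above the crate top. Origin at the centre of its underside, z up. May stand on the left or on the right.
- pen_a: Green plastic ball pen lying on the crate top, about 135 mm long, barrel 11 mm thick, 18 g, with a clip on top towards its push-button end so that it does not roll away. Origin on the barrel's axis at mid length (5.5 mm above what it lies on); x along the pen, towards the writing tip. The two pens are alike and either may go in either kit.
- pen_b: The second green plastic ball pen, the same as pen_a in every way and interchangeable with it.
- torch: Pocket torch of bare aluminium lying on the crate top, 130 mm long; barrel 26 mm thick, head and tail cap 30 mm thick, about 110 g; faceted, it does not roll by itself. Origin on its axis at mid length (15 mm above what it lies on), on the barrel; x along the torch, towards the lamp head.
- stick: White insect-repellent stick, an upright plastic cylinder 26 mm thick and 68 mm tall with a rounded cap, about 60 g, standing inside the steel cup near its centre (up to 4 mm off it each way). Its top is about 13 mm below the cup's rim. Origin at the centre of its underside, z up.
- cell: Spare battery for the fan: a large round cell standing upright on the crate top, 33 mm thick and 61 mm tall with its small contact on top, black with steel ends, about 140 g. Origin at the centre of its underside, z up.
- cup: Loose steel cup without a handle, standing upright, 96 mm across the rim and 85 mm tall, wall 3 mm, floor 4 mm thick; inside 90 mm across at the rim, about 87 mm near the floor. It holds the repellent stick. Origin at the centre of its underside, z up.
- phone_rest: Loose wooden phone rest, base 74 x 66 mm with a slanting back board, 78 mm tall, about 160 g; to be left where it is. Origin at the centre of its underside, z up.
Mind the look-alikes: they are no part of the job. What is shaped like the stick but orange is not meant.

How it is judged (in metres and radians):
At the end, for the whole second after the job is handed in: Torch and one pen lie flat on the long tray's floor; the other pen lies flat, and stick and battery stand upright, on the squarer tray's floor; tilts within about 5.7 degrees, heights within 4 mm, all inside the rims; cup upright; all at rest (x of torch in the frame of long_tray between -0.097 and 0.097 m and y of torch in the frame of long_tray between -0.06 and 0.06 m and z of torch in the frame of long_tray between 0.017 and 0.025 m and angle between torch's own x axis and vertical between 1.471 and 1.671 rad and x of stick in the frame of square_tray between -0.078 and 0.078 m and y of stick in the frame of square_tray between -0.07 and 0.07 m and z of stick in the frame of square_tray between 0.003 and 0.01 m and angle between each of stick, cell, cup's own z axis and vertical below 0.1 rad and x of cell in the frame of square_tray between -0.078 and 0.078 m and y of cell in the frame of square_tray between -0.07 and 0.07 m and z of cell in the frame of square_tray between 0.003 and 0.01 m and ((x of pen_a in the frame of long_tray between -0.097 and 0.097 m and y of pen_a in the frame of long_tray between -0.06 and 0.06 m and z of pen_a in the frame of long_tray between 0.008 and 0.0155 m and angle between pen_a's own x axis and vertical between 1.471 and 1.671 rad and x of pen_b in the frame of square_tray between -0.078 and 0.078 m and y of pen_b in the frame of square_tray between -0.07 and 0.07 m and z of pen_b in the frame of square_tray between 0.008 and 0.0155 m and angle between pen_b's own x axis and vertical between 1.471 and 1.671 rad) or (x of pen_b in the frame of long_tray between -0.097 and 0.097 m and y of pen_b in the frame of long_tray between -0.06 and 0.06 m and z of pen_b in the frame of long_tray between 0.008 and 0.0155 m and angle between pen_b's own x axis and vertical between 1.471 and 1.671 rad and x of pen_a in the frame of square_tray between -0.078 and 0.078 m and y of pen_a in the frame of square_tray between -0.07 and 0.07 m and z of pen_a in the frame of square_tray between 0.008 and 0.0155 m and angle between pen_a's own x axis and vertical between 1.471 and 1.671 rad)) and linear speed of each of pen_a, pen_b, torch, stick, cell, cup below 0.02 m/s and angular speed of each of pen_a, pen_b, torch, stick, cell, cup below 0.3 rad/s); the robot touches nothing.
It fails at once if the steel cup is knocked over (angle between cup's own z axis and vertical above 0.6 rad).
It fails at once if the phone rest is shifted by more than 20 mm (distance of phone_rest from where it was at the start of the episode above 0.02 m).
It also fails if it takes over 125 s, if anything falls off the work surface, if the arm or the gripper's body presses on something with over 40 N, if the wrist force passes 120 N, or if a joint passes its speed limit or range.

## Working session

There is one attempt and no reset: what is moved stays moved. The work goes in short steps, Python scripts to look and compute and a tool call to move; the robot and the scene stay as the last step left them, time stands still between calls to the robot, and variables do not carry over. Pictures are saved under pics/ and viewed, at most 14 in all, crops included, and the job is handed in when it is done.

Besides the shell and the picture viewer there is one more tool, called after ">>>" in YAML: its name, and indented under it one key for each argument. arm_command: Moves the arm, as the interface text tells. Its arguments: {"type":"object","properties":{"moves":{"type":"array"},"fingers":{"type":"number"},"newtons":{"type":"number"}},"required":["moves"]}

```bash
ls; mkdir -p pics
python3 - <<'E'
from bench import ctrl
import cv2
o=ctrl.get_obs();print(o['time'],o['eef_pos'],o['tcp_rot'],o['width'],ctrl.tcp_to_grasp)
for n in('scene','top'):
    cv2.imwrite(f'pics/{n}0.png',ctrl.snapshot(n));p=ctrl.camera_params(n);print(n,p)
print(ctrl.camera_params('wrist'))
E
```

```text
pics
0.0 [ 211.64325872 -587.43386573  221.42860125] [[-9.40873466e-01 -3.38757127e-01 -8.54264467e-04]
 [-3.38758185e-01  9.40871251e-01  2.04475501e-03]
 [ 1.11077545e-04  2.21324482e-03 -9.99997545e-01]] 0.9984747981120432 -18.700000000000003
scene {'intrinsics': array([[604.47157927,   0.        , 323.93735464],
       [  0.        , 604.47157927, 242.24114222],
       [  0.        ,   0.        ,   1.        ]]), 'distortion': array([-0.04015553,  0.        ,  0.        ,  0.        ,  0.        ]), 'eye': array([981.00280959, 641.03506207, 807.66042402]), 'attitude': array([[-0.85216145, -0.37125968,  0.36876432],
       [ 0.52319789, -0.59209952,  0.61292913],
       [-0.00921069,  0.71525129,  0.69880666]])}
top {'intrinsics': array([[513.03859324,   0.        , 322.56565232],
       [  0.        , 513.03859324, 230.82207158],
       [  0.        ,   0.        ,   1.        ]]), 'distortion': array([-0.07009576,  0.        ,  0.        ,  0.        ,  0.        ]), 'eye': array([ 505.94199908,    7.02621545, 1014.76437443]), 'attitude': array([[ 0.00815521,  0.99593606, -0.08969311],
       [-0.99993975,  0.00878121,  0.00658701],
       [ 0.00734786,  0.08963399,  0.99594767]])}
{'intrinsics': array([[356.78964677,   0.        , 326.99613737],
       [  0.        , 356.78964677, 236.95511974],
       [  0.        ,   0.        ,   1.        ]]), 'distortion': array([-0.06115352,  0.        ,  0.        ,  0.        ,  0.        ]), 'eye': array([ 139.28018419, -615.3068557 ,  383.86777298]), 'attitude': array([[-0.34009879, -0.90277081, -0.26332048],
       [ 0.94038858, -0.32605766, -0.09672501],
       [ 0.00146286, -0.28051963,  0.95984717]])}
```

View pics/top0.png

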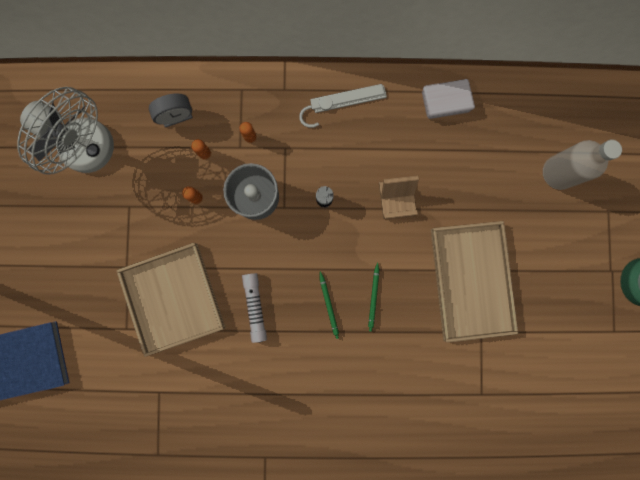

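View pics/scene0.png

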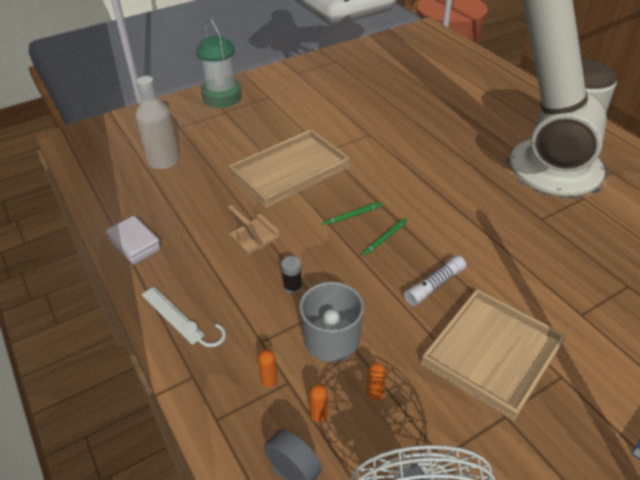

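The top view shows the long tray at (475,282), the square tray at (170,298), the torch at (254,308), and the pens at (329,305) and (374,297). The cup with the white stick is at (251,191), the cell at (324,196), and the phone rest at (400,197). The orange decoys are at (247,131), (200,149) and (191,195). The scene view agrees with this.

```bash
cat > h.py <<'E'
import numpy as np,cv2
from bench import ctrl
def ray(px,n,p=None):
    p=p or ctrl.camera_params(n)
    u=cv2.undistortPoints(np.float64(px).reshape(-1,1,2),p['intrinsics'],p['distortion']).reshape(-1,2)
    d=np.c_[u[:,0],-u[:,1],-np.ones(len(u))]@p['attitude'].T
    return p['eye'],d
def plane(px,n,z,p=None):
    e,d=ray(px,n,p); return e+d*((z-e[2])/d[:,2])[:,None]
def tri(p1,n1,p2,n2):
    A=0;b=0;r=[]
    for p,n in((p1,n1),(p2,n2)):
        e,d=ray(p,n);d=d[0]/np.linalg.norm(d[0]);M=np.eye(3)-np.outer(d,d);A=A+M;b=b+M@e
    x=np.linalg.solve(A,b);return x
def blobs(m,amin=60):
    c,_=cv2.findContours(m.astype(np.uint8)*255,cv2.RETR_EXTERNAL,cv2.CHAIN_APPROX_NONE)
    return [k.reshape(-1,2) for k in c if cv2.contourArea(k)>amin]
def rect(P):
    (c,s,a)=cv2.minAreaRect(np.float32(P[:,:2]));b=cv2.boxPoints((c,s,a))
    e=[b[1]-b[0],b[2]-b[1]];e=max(e,key=np.linalg.norm)
    return np.round(c,1),np.round(sorted(s),1),round(float(np.degrees(np.arctan2(e[1],e[0]))%180),1)
E
python3 - <<'E'
from h import *
for n in('top','scene'):
    im=cv2.imread(f'pics/{n}0.png');hs=cv2.cvtColor(im,cv2.COLOR_BGR2HSV);H,S,V=[hs[...,i].astype(int) for i in range(3)]
    g=(H>45)&(H<85)&(S>100)
    for k in blobs(g):
        c=k.mean(0)
        if n=='top' and c[0]>550: continue
        print(n,'pen',c.round(),*rect(plane(k,n,5.5)))
    # trays: bright, pale-yellow wood
    t=(H>10)&(H<30)&(V>(105 if n=='top' else 135))&(S<135)
    for k in blobs(t,1500):print(n,'tray?',k.mean(0).round(),*rect(plane(k,n,15)))
    m=(S<75)&(V>100)
    for k in blobs(m,60):print(n,'grey',k.mean(0).round(),*rect(plane(k,n,15)))
im=cv2.imread('pics/top0.png');s=cv2.imread('pics/scene0.png')
a=cv2.resize(im[150:350,110:350],None,fx=3,fy=3)
cv2.imwrite('pics/c.png',a)
E
```

```text
top pen [330. 311.] [440.3 -15.4] [ 10.1 108.7] 15.0
top pen [373. 302.] [456.  -99.2] [ 10.7 109.2] 174.0
top tray? [400. 424.] [ 222.7 -159.3] [112.  939.5] 90.0
top tray? [ 82. 412.] [241.9 473.3] [ 71.3 315.1] 91.7
top tray? [562. 363.] [ 341.2 -472. ] [114.6 318.6] 89.6
top tray? [566. 286.] [ 487.5 -479.9] [ 57.6 189.7] 90.1
top tray? [266. 286.] [481.  100.8] [ 75.4 204.3] 90.6
top tray? [ 63. 236.] [580.7 518.7] [112.9 263.5] 90.3
top tray? [308. 298.] [475.3  35.4] [ 382.4 1215.3] 90.0
top tray? [ 66. 182.] [692.8 516. ] [ 63.  281.4] 90.2
top tray? [141. 129.] [798.4 360. ] [ 66.3 194.4] 89.8
top tray? [427. 146.] [ 769.5 -243.6] [215.9 813.3] 89.9
top tray? [348.  81.] [909.3 -58.5] [ 55.2 273.3] 88.7
top tray? [133.  77.] [893.8 379.9] [ 93.3 593.3] 89.9
top grey [256. 333.] [398.  126.4] [25.6 36.8] 8.1
top grey [249. 285.] [489.1 142.4] [26.1 46.1] 4.4
top grey [325. 194.] [668.9  -1.8] [31.5 31.9] 0.5
top grey [250. 189.] [677.8 145.3] [103.9 104.8] 90.5
top grey [ 69. 158.] [743.1 504.5] [ 56.7 103.8] 93.8
top grey [583. 159.] [ 747.7 -526. ] [ 76.4 172.3] 93.8
top gr
[... 884 characters left out ...]
5.3] 147.9
scene grey [302. 456.] [809.2 288.9] [30.4 45.6] 101.6
scene grey [ 12. 414.] [1152.9  -13.9] [ 51.3 297.2] 89.8
scene grey [189. 323.] [863.3 -28.8] [ 56.2 185.9] 114.5
scene grey [331. 321.] [641.9 108.4] [109.2 165.5] 69.6
scene grey [291. 265.] [644.6 -36.5] [34.5 45.3] 60.1
scene grey [434. 280.] [443.8 130. ] [ 35.6 154.6] 9.2
scene grey [133. 239.] [ 865.2 -255.6] [ 72.3 125. ] 100.2
scene grey [386.  22.] [ -82.7 -770.7] [ 97.5 218.5] 0.8
scene grey [565. 103.] [-308.4 -245.4] [ 240.  1033.4] 41.9
scene grey [447.  12.] [-293.4 -719.7] [ 19.7 195.7] 47.6
scene grey [349.   6.] [ -46.3 -895.3] [157.2 295.7] 147.4
scene grey [135.  59.] [  651.5 -1032.5] [ 710.6 1184.6] 94.4
```

View pics/c.png

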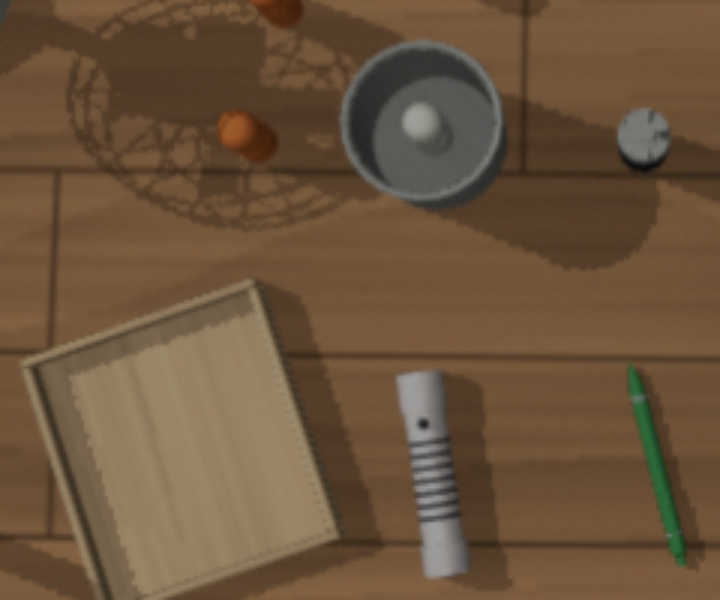

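The crop shows the corners of the square tray's rim at (22,366), (257,281) and (338,538), and the torch running from (420,373) to (446,577). The pen's ends are at (632,368) and (682,562). The cup rim is centred at (422,122) with the stick cap at (421,122), and the cell's top is at (643,138).

Run:
```python
from h import *
np.set_printoptions(precision=1,suppress=True)
f=lambda q:np.float64(q)/3+[110,150]
def tray(px,nm):
    P=plane(px,'top',24);print(nm,P[:,:2].tolist(),rect(P))
tray([f(( 22,366)),f((257,281)),f((338,538)),(149,352.5)],'sq')
tray([(433,229),(502,223),(517,332),(446,341)],'long')
def line(a,b,n,z,nm):
    P=plane([a,b],n,z);d=P[1]-P[0];print(nm,P.mean(0),np.linalg.norm(d),np.degrees(np.arctan2(d[1],d[0])))
line(f((682,562)),f((632,368)),'top',5.5,'penL'); line((372,330),(377.3,265),'top',5.5,'penR')
line((365,252),(406,221),'scene',5.5,'penL s');line((325,222),(382,205),'scene',5.5,'penR s')
line(f((446,577)),f((420,373)),'top',15,'torch');line((412,298),(460,263),'scene',15,'torch s')
print('cell',plane([f((643,138))],'top',61),tri(f((643,138)),'top',(291,262.5),'scene'))
print('cup',plane([f((422.5,122))],'top',85),tri(f((422.5,122)),'top',(331.5,307),'scene'))
print('stick',plane([f((421,122))],'top',70),tri(f((421,122)),'top',(331,317),'scene'))
for n in('top',):
    im=cv2.imread('pics/top0.png')
    for q in [(400,197)]:print('rest',plane([q],'top',30))
a=cv2.imread('pics/scene0.png')[130:370,220:540];cv2.imwrite('pics/d.png',cv2.resize(a,None,fx=2.5,fy=2.5,interpolation=cv2.INTER_CUBIC))
b=cv2.imread('pics/top0.png')[160:360,300:540];cv2.imwrite('pics/e.png',cv2.resize(b,None,fx=3,fy=3,interpolation=cv2.INTER_CUBIC))
```

```text
sq [[511.3454198014942, 398.4736186359991], [567.9850128971251, 246.3991492257118], [404.2409338504076, 190.06963596386328], [358.0633414658074, 331.2567777997982]] (array([458.6, 292.2]), array([162.3, 173.1]), 20.4)
long [[600.6318253854516, -214.74462239498658], [613.699232340672, -351.7985223188483], [401.8703169436206, -377.4557318935356], [384.918993556752, -238.19236585342412]] (array([ 500.4, -296.2]), array([140.3, 217. ]), 6.2)
penL [451.7 -13.3   5.5] 129.72224582226335 14.95551383618769
penR [ 466.9 -102.7    5.5] 127.09822636505699 -4.641897888331347
penL s [448.  -13.7   5.5] 120.14640003514376 -166.46365415269014
penR s [ 463.9 -101.     5.5] 125.81446437689891 171.80783402099348
torch [444.6 131.2  15. ] 131.92350764098578 8.29984562779545
torch s [444.2 132.5  15. ] 125.923785914092 -170.90953338523224
cell [[657.5  -2.1  61. ]] [658.8  -2.7  58.7]
cup [[662.5 133.   85. ]] [663.1 133.3  82.1]
stick [[665. 136.  70.]] [666.3 136.8  63.3]
rest [[ 662.  -149.5   30. ]]
```

View pics/d.png

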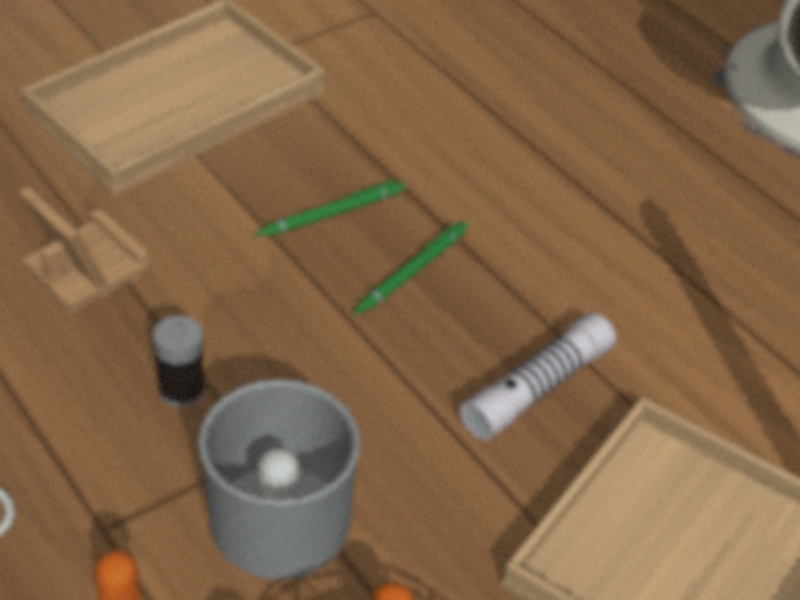

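View pics/e.png

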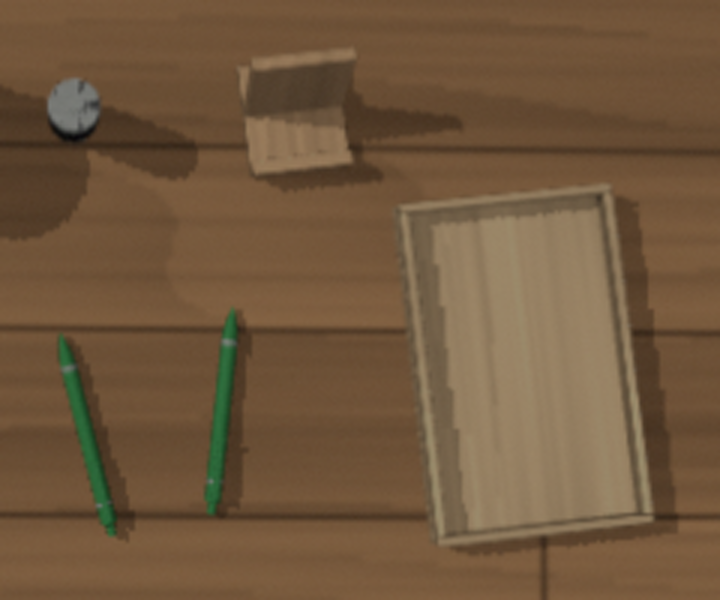

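The crops show pen L running from (61,335) to (112,537) and pen R from (233,310) to (213,515), in top-crop pixels. The long tray's corners are (399,208), (609,186), (652,520) and (437,543). The scene crop shows the same layout with no other obstacles.

```bash
cat > plan.py <<'E'
import sys;from h import *
np.set_printoptions(precision=4,suppress=True)
# x y z closing-angle(deg,mod180)
def plan(x,y,z,a=None):
    o=ctrl.get_obs();R=np.array(o['tcp_rot']);p=np.array(o['eef_pos'])
    c=np.degrees(np.arctan2(R[1,1],R[0,1]))
    print('t',round(o['time'],2),'pos',p.round(1),'yaw',round(c,1),'w',round(o['width']*87,1),'gf',round(o['grasp_force'],1))
    th=0
    if a is not None:
        th=(a-c+90)%180-90
    t=np.radians(c+th);Rt=np.array([[-np.sin(t)*-1*-1,0,0]]*3) if 0 else None
    yv=np.array([np.cos(t),np.sin(t),0]);zv=np.array([0,0,-1.]);xv=np.cross(yv,zv)
    T=np.c_[xv,yv,zv]
    rv=cv2.Rodrigues(R.T@T)[0].ravel()/0.12
    print('turn fractions total',rv); 
    print('then shift fractions total',T.T@(np.array([x,y,z])-p)/250)
if __name__=='__main__':plan(*map(float,sys.argv[1:]))
E
python3 - <<'E'
from h import *
np.set_printoptions(precision=1,suppress=True)
f=lambda q:np.float64(q)/3+[300,160]
P=plane([f(q) for q in[(399,208),(609,186),(652,520),(437,543)]],'top',24);print('long',P[:,:2],P.mean(0),rect(P))
def line(a,b,n,z,nm):
    P=plane([a,b],n,z);d=P[1]-P[0];print(nm,P.mean(0),np.linalg.norm(d),np.degrees(np.arctan2(d[1],d[0])))
line(f((112,537)),f((61,335)),'top',5.5,'penL'); line(f((213,515)),f((233,310)),'top',5.5,'penR')
g=lambda q:np.float64(q)/2.5+[220,130]
line(g((467,223)),g((356,313)),'scene',5.5,'penL s');line(g((405,185)),g((257,234)),'scene',5.5,'penR s')
print(plane([g(q) for q in[(225,2),(322,73),(116,180),(24,92)]],'scene',24).mean(0))
E
python3 plan.py 465 -102 150 85.2
```

```text
long [[ 600.  -214.7]
 [ 615.7 -353.9]
 [ 399.3 -378.1]
 [ 384.9 -237.5]] [ 500.  -296.1   24. ] (array([ 499.6, -295.8]), array([141.3, 217.7]), 6.4)
penL [451.1 -13.    5.5] 134.8936502264438 14.672835428837555
penR [ 467.  -102.1    5.5] 133.82214605052673 -5.555795664995278
penL s [450.1 -13.2   5.5] 134.99984359452026 15.402547349275526
penR s [ 466.  -101.4    5.5] 133.13550307263282 -5.921553698376977
[ 503.3 -291.6   24. ]
t 0.1 pos [ 211.7 -587.5  221.6] yaw 109.8 w 87.1 gf 0.0
turn fractions total [ 0.0159 -0.0043  3.5785]
then shift fractions total [-0.8473  2.02    0.2863]
```

>>> arm_command:
  moves:
    - {"az":0.895}
    - {"az":0.895}
    - {"az":0.895}
    - {"az":0.895}
    - {"x":-0.07,"y":0.168,"z":0.02}
    - {"x":-0.07,"y":0.168,"z":0.02}
    - {"x":-0.07,"y":0.168,"z":0.02}
    - {"x":-0.07,"y":0.168,"z":0.02}
    - {"x":-0.07,"y":0.168,"z":0.02}
    - {"x":-0.07,"y":0.168,"z":0.02}
    - {"x":-0.07,"y":0.168,"z":0.02}
    - {"x":-0.07,"y":0.168,"z":0.02}
    - {"x":-0.07,"y":0.168,"z":0.02}
    - {"x":-0.07,"y":0.168,"z":0.02}
    - {"x":-0.07,"y":0.168,"z":0.02}
    - {"x":-0.07,"y":0.168,"z":0.02}
    - {"x":0}
  fingers: 0.5
  newtons: 15

```text
validation failed for argument at $.mo...
```

```bash
python3 plan.py 466.5 -101.8 3 84.3
```

```text
t 0.1 pos [ 211.7 -587.5  221.6] yaw 109.8 w 87.1 gf 0.0
turn fractions total [ 0.0159 -0.0045  3.7094]
then shift fractions total [-0.8214  2.0344  0.8743]
```

>>> arm_command:
  moves:
    - {"x":0,"y":0,"z":0,"ax":0,"ay":0,"az":0.93}
    - {"x":0,"y":0,"z":0,"ax":0,"ay":0,"az":0.93}
    - {"x":0,"y":0,"z":0,"ax":0,"ay":0,"az":0.93}
    - {"x":0,"y":0,"z":0,"ax":0,"ay":0,"az":0.92}
  fingers: 0.5
  newtons: 15

```text
time: 0.6
eef_pos: [211.8, -587.6, 221.9]
tcp_rot: [[-0.995, 0.103, -0.0], [0.103, 0.995, 0.001], [0.001, 0.001, -1.0]]
force: [0.2, -0.1, 1.2]
width: 0.631
grasp_force: 0.0
```

>>> arm_command:
  moves:
    - {"x":-0.068,"y":0.17,"z":0.03,"ax":0,"ay":0,"az":0}
    - {"x":-0.068,"y":0.17,"z":0.03,"ax":0,"ay":0,"az":0}
    - {"x":-0.068,"y":0.17,"z":0.03,"ax":0,"ay":0,"az":0}
    - {"x":-0.068,"y":0.17,"z":0.03,"ax":0,"ay":0,"az":0}
    - {"x":-0.068,"y":0.17,"z":0.03,"ax":0,"ay":0,"az":0}
    - {"x":-0.068,"y":0.17,"z":0.03,"ax":0,"ay":0,"az":0}
    - {"x":-0.068,"y":0.17,"z":0.03,"ax":0,"ay":0,"az":0}
    - {"x":-0.068,"y":0.17,"z":0.03,"ax":0,"ay":0,"az":0}
    - {"x":-0.068,"y":0.17,"z":0.03,"ax":0,"ay":0,"az":0}
    - {"x":-0.068,"y":0.17,"z":0.03,"ax":0,"ay":0,"az":0}
    - {"x":-0.068,"y":0.17,"z":0.03,"ax":0,"ay":0,"az":0}
    - {"x":-0.068,"y":0.17,"z":0.03,"ax":0,"ay":0,"az":0}
    - {"x":0,"y":0,"z":0,"ax":0,"ay":0,"az":0}

```text
time: 2.22
eef_pos: [466.2, -98.6, 131.8]
tcp_rot: [[-0.995, 0.095, -0.001], [0.095, 0.995, -0.0], [0.001, -0.0, -1.0]]
force: [-0.6, -0.4, 1.2]
width: 0.494
grasp_force: 0.0
```

```bash
python3 plan.py 466.5 -101.8 3 84.3
python3 - <<'E'
from h import *
p=ctrl.camera_params('wrist');im=ctrl.snapshot('wrist');cv2.imwrite('pics/w1.png',im)
hs=cv2.cvtColor(im,cv2.COLOR_BGR2HSV).astype(int);g=(hs[...,0]>45)&(hs[...,0]<85)&(hs[...,1]>100)
for k in blobs(g,30):print(k.mean(0).round(),*rect(plane(k,'wrist',5.5,p)))
E
```

```text
t 2.23 pos [466.2 -98.6 131.8] yaw 84.5 w 42.9 gf 0.0
turn fractions total [-0.0011 -0.0098  0.034 ]
then shift fractions total [-0.0024 -0.0125  0.5152]
[323. 294.] [ 527.  -108.9] [ 9.7 18.5] 174.6
[447. 264.] [507.8   1.6] [ 9.1 20.1] 24.2
[324. 215.] [ 457.9 -101.8] [ 10.  110.9] 174.2
[423. 186.] [441.8 -17.4] [ 10.8 112. ] 15.1
```

View pics/w1.png

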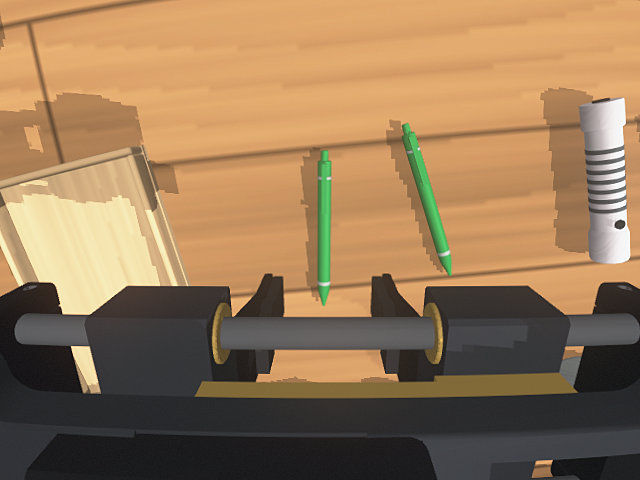

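The wrist view shows pen R at (324,228) midway between the fingers and parallel to them, which agrees with the estimate.

>>> arm_command:
  moves:
    - {"x":0,"y":-0.0125,"z":0.1,"ax":0,"ay":0,"az":0.03}
    - {"x":-0.002,"y":0,"z":0.1,"ax":0,"ay":0,"az":0}
    - {"x":0,"y":0,"z":0.1,"ax":0,"ay":0,"az":0}
    - {"x":0,"y":0,"z":0.1,"ax":0,"ay":0,"az":0}
    - {"x":0,"y":0,"z":0.06,"ax":0,"ay":0,"az":0}
    - {"x":0,"y":0,"z":0.03,"ax":0,"ay":0,"az":0}
    - {"x":0,"y":0,"z":0.025,"ax":0,"ay":0,"az":0}
    - {"x":0,"y":0,"z":0,"ax":0,"ay":0,"az":0}

```text
time: 3.28
eef_pos: [465.5, -104.1, 3.8]
tcp_rot: [[-0.995, 0.103, -0.0], [0.103, 0.995, -0.0], [0.0, -0.0, -1.0]]
force: [0.7, 1.6, 0.4]
width: 0.503
grasp_force: 0.0
```

>>> arm_command:
  moves:
    - {"x":0,"y":0,"z":0,"ax":0,"ay":0,"az":0}
    - {"x":0,"y":0,"z":0,"ax":0,"ay":0,"az":0}
    - {"x":0,"y":0,"z":0,"ax":0,"ay":0,"az":0}
    - {"x":0,"y":0,"z":0,"ax":0,"ay":0,"az":0}
    - {"x":0,"y":0,"z":0,"ax":0,"ay":0,"az":0}
    - {"x":0,"y":0,"z":0,"ax":0,"ay":0,"az":0}
  fingers: 1
  newtons: 12

```text
time: 4.03
eef_pos: [465.7, -103.9, 3.9]
tcp_rot: [[-0.995, 0.103, 0.0], [0.103, 0.995, 0.0], [-0.0, 0.0, -1.0]]
force: [-0.0, 1.7, 1.6]
width: 0.122
grasp_force: 12.0
```

>>> arm_command:
  moves:
    - {"x":0,"y":0,"z":-0.1,"ax":0,"ay":0,"az":0}
    - {"x":0,"y":0,"z":-0.1,"ax":0,"ay":0,"az":0}
    - {"x":0,"y":0,"z":-0.1,"ax":0,"ay":0,"az":0}
    - {"x":0,"y":0,"z":-0.1,"ax":0,"ay":0,"az":0}
    - {"x":0,"y":0,"z":0,"ax":0,"ay":0,"az":0}

```text
time: 4.65
eef_pos: [466.9, -103.8, 105.4]
tcp_rot: [[-0.995, 0.103, 0.004], [0.103, 0.995, 0.0], [-0.004, 0.001, -1.0]]
force: [-0.0, -0.3, -1.2]
width: 0.124
grasp_force: 12.0
```

Run:
```python
from plan import *
t=np.radians(6.4);ex=np.array([np.cos(t),np.sin(t)]);ey=np.array([-ex[1],ex[0]]);c=np.array([501,-295.5])
q=c-32*ey; r=c+22*ey;print('penspot',q,'torchspot',r)
plan(*q,9.5,96.4)
```

```text
penspot [ 504.567  -327.3006] torchspot [ 498.5477 -273.6371]
t 4.65 pos [ 466.9 -103.8  105.4] yaw 84.1 w 10.8 gf 12.0
turn fractions total [ 0.0029  0.0371 -1.7881]
then shift fractions total [-0.0502 -0.9051  0.3835]
```

>>> arm_command:
  moves:
    - {"x":0,"y":0,"z":0,"ax":0,"ay":0,"az":-0.895}
    - {"x":0,"y":0,"z":0,"ax":0,"ay":0,"az":-0.895}
    - {"x":-0.008,"y":-0.15,"z":0,"ax":0,"ay":0,"az":0}
    - {"x":-0.008,"y":-0.15,"z":0,"ax":0,"ay":0,"az":0}
    - {"x":-0.008,"y":-0.15,"z":0,"ax":0,"ay":0,"az":0}
    - {"x":-0.008,"y":-0.15,"z":0,"ax":0,"ay":0,"az":0}
    - {"x":-0.009,"y":-0.15,"z":0,"ax":0,"ay":0,"az":0}
    - {"x":-0.009,"y":-0.155,"z":0,"ax":0,"ay":0,"az":0}
    - {"x":0,"y":0,"z":0,"ax":0,"ay":0,"az":0}
    - {"x":0,"y":0,"z":0,"ax":0,"ay":0,"az":0}

```text
time: 5.9
eef_pos: [502.3, -326.8, 102.3]
tcp_rot: [[-0.994, -0.111, -0.003], [-0.111, 0.994, 0.001], [0.002, 0.002, -1.0]]
force: [-0.5, 1.5, -1.2]
width: 0.127
grasp_force: 12.0
```

```bash
python3 plan.py 504.5 -327.3 10 96.4
python3 - <<'E'
from h import *
cv2.imwrite('pics/w2.png',np.hstack([cv2.resize(ctrl.snapshot('wrist'),(400,300)),cv2.resize(ctrl.snapshot('scene'),(400,300))]))
E
```

```text
t 5.9 pos [ 502.3 -326.8  102.3] yaw 96.4 w 11.0 gf 12.0
turn fractions total [ 0.0133 -0.0199 -0.0049]
then shift fractions total [-0.0085 -0.0028  0.3692]
```

View pics/w2.png

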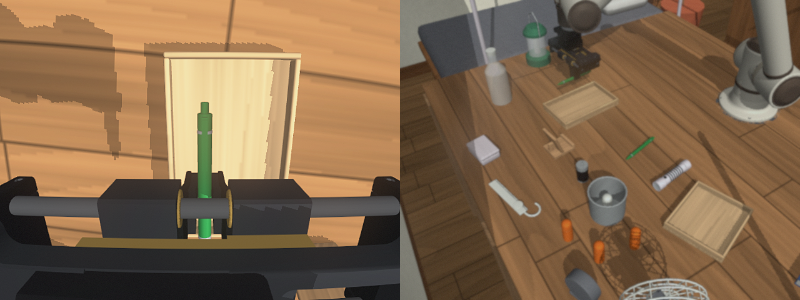

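The left half (wrist) shows the pen held between the fingers, level, at (205,170) and parallel to the long tray. The right half (scene) shows everything else unmoved.

>>> arm_command:
  moves:
    - {"x":-0.0085,"y":-0.003,"z":0.1,"ax":0,"ay":0,"az":0}
    - {"x":0,"y":0,"z":0.1,"ax":0,"ay":0,"az":0}
    - {"x":0,"y":0,"z":0.08,"ax":0,"ay":0,"az":0}
    - {"x":0,"y":0,"z":0.04,"ax":0,"ay":0,"az":0}
    - {"x":0,"y":0,"z":0.03,"ax":0,"ay":0,"az":0}
    - {"x":0,"y":0,"z":0.02,"ax":0,"ay":0,"az":0}
    - {"x":0,"y":0,"z":0,"ax":0,"ay":0,"az":0}
    - {"x":0,"y":0,"z":0,"ax":0,"ay":0,"az":0}

```text
time: 7.0
eef_pos: [505.9, -328.0, 11.8]
tcp_rot: [[-0.994, -0.112, 0.001], [-0.112, 0.994, -0.0], [-0.001, -0.001, -1.0]]
force: [0.2, 0.5, 0.2]
width: 0.123
grasp_force: 12.0
```

>>> arm_command:
  moves:
    - {"x":0,"y":0,"z":0.007,"ax":0,"ay":0,"az":0}
    - {"x":0,"y":0,"z":0,"ax":0,"ay":0,"az":0}
    - {"x":0,"y":0,"z":0,"ax":0,"ay":0,"az":0}

```text
time: 7.38
eef_pos: [505.9, -328.0, 10.0]
tcp_rot: [[-0.994, -0.112, 0.001], [-0.112, 0.994, -0.0], [-0.001, -0.001, -1.0]]
force: [0.4, -0.3, 2.0]
width: 0.124
grasp_force: 12.0
```

>>> arm_command:
  moves:
    - {"x":0,"y":0,"z":0,"ax":0,"ay":0,"az":0}
    - {"x":0,"y":0,"z":0,"ax":0,"ay":0,"az":0}
    - {"x":0,"y":0,"z":0,"ax":0,"ay":0,"az":0}
    - {"x":0,"y":0,"z":-0.03,"ax":0,"ay":0,"az":0}
    - {"x":0,"y":0,"z":-0.1,"ax":0,"ay":0,"az":0}
    - {"x":0,"y":0,"z":-0.12,"ax":0,"ay":0,"az":0}
    - {"x":0,"y":0,"z":-0.12,"ax":0,"ay":0,"az":0}
    - {"x":0,"y":0,"z":0,"ax":0,"ay":0,"az":0}
  fingers: 0.77

```text
time: 8.38
eef_pos: [507.3, -328.6, 105.4]
tcp_rot: [[-0.994, -0.112, 0.006], [-0.112, 0.994, -0.003], [-0.006, -0.003, -1.0]]
force: [-0.9, 0.4, -0.4]
width: 0.232
grasp_force: 0.0
```

```bash
python3 plan.py 450.5 -13 3 105
```

```text
t 8.38 pos [ 507.3 -328.6  105.4] yaw 96.4 w 20.2 gf 0.0
turn fractions total [-0.0307  0.0466 -1.2457]
then shift fractions total [-0.1072  1.2782  0.4098]
```

>>> arm_command:
  moves:
    - {"x":0,"y":0,"z":0,"ax":0,"ay":0,"az":-0.62}
    - {"x":0,"y":0,"z":0,"ax":0,"ay":0,"az":-0.625}
    - {"x":-0.0134,"y":0.16,"z":0,"ax":0,"ay":0,"az":0}
    - {"x":-0.0134,"y":0.16,"z":0,"ax":0,"ay":0,"az":0}
    - {"x":-0.0134,"y":0.16,"z":0,"ax":0,"ay":0,"az":0}
    - {"x":-0.0134,"y":0.16,"z":0,"ax":0,"ay":0,"az":0}
    - {"x":-0.0134,"y":0.16,"z":0,"ax":0,"ay":0,"az":0}
    - {"x":-0.0134,"y":0.16,"z":0,"ax":0,"ay":0,"az":0}
    - {"x":-0.0134,"y":0.16,"z":0,"ax":0,"ay":0,"az":0}
    - {"x":-0.0134,"y":0.16,"z":0,"ax":0,"ay":0,"az":0}
    - {"x":0,"y":0,"z":0,"ax":0,"ay":0,"az":0}
    - {"x":0,"y":0,"z":0,"ax":0,"ay":0,"az":0}
  fingers: 0.5

```text
time: 9.88
eef_pos: [448.5, -11.9, 101.7]
tcp_rot: [[-0.966, -0.259, -0.001], [-0.259, 0.966, -0.0], [0.001, -0.0, -1.0]]
force: [-0.1, 0.2, 0.8]
width: 0.5
grasp_force: 0.0
```

```bash
python3 plan.py 450.5 -13 3 105
python3 - <<'E'
from h import *
p=ctrl.camera_params('wrist');im=ctrl.snapshot('wrist')
hs=cv2.cvtColor(im,cv2.COLOR_BGR2HSV).astype(int);g=(hs[...,0]>45)&(hs[...,0]<85)&(hs[...,1]>100)
for k in blobs(g,30):print(k.mean(0).round(),*rect(plane(k,'wrist',5.5,p)))
E
```

```text
t 9.88 pos [448.5 -11.9 101.7] yaw 105.0 w 43.5 gf 0.0
turn fractions total [-0.0001 -0.0068 -0.0024]
then shift fractions total [-0.0067 -0.0063  0.395 ]
[324. 308.] [505.8  -0. ] [ 8.8 12.5] 15.1
[324. 224.] [442.4 -17.2] [ 10.3 111.9] 15.2
```

>>> arm_command:
  moves:
    - {"x":-0.006,"y":-0.009,"z":0.1,"ax":0,"ay":0,"az":0}
    - {"x":0,"y":0,"z":0.1,"ax":0,"ay":0,"az":0}
    - {"x":0,"y":0,"z":0.1,"ax":0,"ay":0,"az":0}
    - {"x":0,"y":0,"z":0.05,"ax":0,"ay":0,"az":0}
    - {"x":0,"y":0,"z":0.03,"ax":0,"ay":0,"az":0}
    - {"x":0,"y":0,"z":0.015,"ax":0,"ay":0,"az":0}
    - {"x":0,"y":0,"z":0,"ax":0,"ay":0,"az":0}

```text
time: 10.8
eef_pos: [451.1, -13.5, 3.6]
tcp_rot: [[-0.966, -0.258, 0.001], [-0.258, 0.966, 0.0], [-0.001, 0.0, -1.0]]
force: [0.4, -0.1, 0.1]
width: 0.5
grasp_force: 0.0
```

>>> arm_command:
  moves:
    - {"x":0,"y":0,"z":0,"ax":0,"ay":0,"az":0}
    - {"x":0,"y":0,"z":0,"ax":0,"ay":0,"az":0}
    - {"x":0,"y":0,"z":0,"ax":0,"ay":0,"az":0}
    - {"x":0,"y":0,"z":0,"ax":0,"ay":0,"az":0}
    - {"x":0,"y":0,"z":0,"ax":0,"ay":0,"az":0}
    - {"x":0,"y":0,"z":0,"ax":0,"ay":0,"az":0}
  fingers: 1
  newtons: 12

```text
time: 11.55
eef_pos: [450.8, -13.5, 3.4]
tcp_rot: [[-0.966, -0.258, 0.0], [-0.258, 0.966, 0.0], [-0.0, 0.0, -1.0]]
force: [0.5, 0.4, 1.6]
width: 0.12
grasp_force: 12.0
```

>>> arm_command:
  moves:
    - {"x":0,"y":0,"z":-0.1,"ax":0,"ay":0,"az":0}
    - {"x":0,"y":0,"z":-0.1,"ax":0,"ay":0,"az":0}
    - {"x":0,"y":0,"z":-0.1,"ax":0,"ay":0,"az":0}
    - {"x":0,"y":0,"z":-0.1,"ax":0,"ay":0,"az":0}
    - {"x":0,"y":0,"z":0,"ax":0,"ay":0,"az":0}

```text
time: 12.18
eef_pos: [452.0, -13.2, 104.9]
tcp_rot: [[-0.966, -0.258, 0.004], [-0.258, 0.966, 0.001], [-0.005, 0.0, -1.0]]
force: [0.8, -0.2, -1.1]
width: 0.125
grasp_force: 12.0
```

Run:
```python
from plan import *
t=np.radians(20.4);ex=np.array([np.cos(t),np.sin(t)]);ey=np.array([-ex[1],ex[0]]);c=np.array([459.5,292])
for n,(a,b) in dict(pen=(0,-36),stick=(35,30),cell=(-40,30)).items():print(n,c+a*ex+b*ey)
plan(*(c-36*ey),10,110.4)
```

```text
pen [472.0486 258.2578]
stick [481.8477 332.3185]
cell [411.5516 306.1756]
t 12.18 pos [452.  -13.2 104.9] yaw 105.0 w 10.8 gf 12.0
turn fractions total [-0.0002  0.0377 -0.7892]
then shift fractions total [-0.4537  0.9898  0.3794]
```

>>> arm_command:
  moves:
    - {"x":0,"y":0,"z":0,"ax":0,"ay":0,"az":-0.79}
    - {"x":-0.0567,"y":0.1237,"z":0,"ax":0,"ay":0,"az":0}
    - {"x":-0.0567,"y":0.1237,"z":0,"ax":0,"ay":0,"az":0}
    - {"x":-0.0567,"y":0.1237,"z":0,"ax":0,"ay":0,"az":0}
    - {"x":-0.0567,"y":0.1237,"z":0,"ax":0,"ay":0,"az":0}
    - {"x":-0.0567,"y":0.1237,"z":0,"ax":0,"ay":0,"az":0}
    - {"x":-0.0567,"y":0.1237,"z":0,"ax":0,"ay":0,"az":0}
    - {"x":-0.0567,"y":0.1237,"z":0,"ax":0,"ay":0,"az":0}
    - {"x":-0.0567,"y":0.1237,"z":0,"ax":0,"ay":0,"az":0}
    - {"x":0,"y":0,"z":0,"ax":0,"ay":0,"az":0}
    - {"x":0,"y":0,"z":0,"ax":0,"ay":0,"az":0}

```text
time: 13.55
eef_pos: [470.0, 257.0, 102.1]
tcp_rot: [[-0.937, -0.348, -0.002], [-0.348, 0.937, -0.002], [0.003, -0.001, -1.0]]
force: [-0.3, 0.2, -0.3]
width: 0.119
grasp_force: 12.0
```

```bash
python3 plan.py 472 258.3 10 110.4
python3 - <<'E'
from h import *
cv2.imwrite('pics/w3.png',np.hstack([cv2.resize(ctrl.snapshot('wrist'),(400,300)),cv2.resize(ctrl.snapshot('top'),(400,300))]))
E
```

```text
t 13.55 pos [470.  257.  102.1] yaw 110.4 w 10.4 gf 12.0
turn fractions total [-0.0072 -0.0222 -0.0026]
then shift fractions total [-0.0093  0.0022  0.3684]
```

View pics/w3.png

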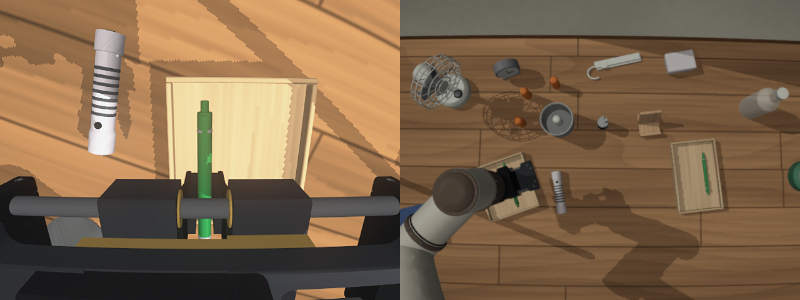

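The left half shows the pen held level at (205,170) over the near side of the square tray. The right half shows the first pen lying flat in the long tray at (706,173). Next I lower the second pen and release it.

>>> arm_command:
  moves:
    - {"x":-0.007,"y":0.002,"z":0.1,"ax":0,"ay":0,"az":0}
    - {"x":0,"y":0,"z":0.1,"ax":0,"ay":0,"az":0}
    - {"x":0,"y":0,"z":0.08,"ax":0,"ay":0,"az":0}
    - {"x":0,"y":0,"z":0.04,"ax":0,"ay":0,"az":0}
    - {"x":0,"y":0,"z":0.03,"ax":0,"ay":0,"az":0}
    - {"x":0,"y":0,"z":0.018,"ax":0,"ay":0,"az":0}
    - {"x":0,"y":0,"z":0,"ax":0,"ay":0,"az":0}
    - {"x":0,"y":0,"z":0.007,"ax":0,"ay":0,"az":0}
    - {"x":0,"y":0,"z":0,"ax":0,"ay":0,"az":0}
    - {"x":0,"y":0,"z":0,"ax":0,"ay":0,"az":0}

```text
time: 14.9
eef_pos: [472.4, 259.0, 9.8]
tcp_rot: [[-0.937, -0.349, 0.0], [-0.349, 0.937, 0.0], [-0.0, 0.0, -1.0]]
force: [-0.4, 0.3, -0.2]
width: 0.119
grasp_force: 12.0
```

>>> arm_command:
  moves:
    - {"x":0,"y":0,"z":0,"ax":0,"ay":0,"az":0}
    - {"x":0,"y":0,"z":0,"ax":0,"ay":0,"az":0}
    - {"x":0,"y":0,"z":0,"ax":0,"ay":0,"az":0}
    - {"x":0,"y":0,"z":-0.03,"ax":0,"ay":0,"az":0}
    - {"x":0,"y":0,"z":-0.1,"ax":0,"ay":0,"az":0}
    - {"x":0,"y":0,"z":-0.12,"ax":0,"ay":0,"az":0}
    - {"x":0,"y":0,"z":-0.12,"ax":0,"ay":0,"az":0}
    - {"x":0,"y":0,"z":0,"ax":0,"ay":0,"az":0}
  fingers: 0.77

```text
time: 15.9
eef_pos: [473.8, 260.2, 105.1]
tcp_rot: [[-0.937, -0.349, 0.005], [-0.349, 0.937, 0.004], [-0.006, 0.002, -1.0]]
force: [-0.2, -0.8, 0.2]
width: 0.232
grasp_force: 0.0
```

```bash
python3 plan.py 444.5 132 4 98.3
```

```text
t 15.9 pos [473.8 260.2 105.1] yaw 110.4 w 20.2 gf 0.0
turn fractions total [0.0255 0.0489 1.7627]
then shift fractions total [ 0.1899 -0.4905  0.4045]
```

Now the torch, with the fingers set to 57 mm open (0.35).

>>> arm_command:
  moves:
    - {"x":0,"y":0,"z":0,"ax":0,"ay":0,"az":0.88}
    - {"x":0,"y":0,"z":0,"ax":0,"ay":0,"az":0.88}
    - {"x":0.0475,"y":-0.1226,"z":0,"ax":0,"ay":0,"az":0}
    - {"x":0.0475,"y":-0.1226,"z":0,"ax":0,"ay":0,"az":0}
    - {"x":0.0475,"y":-0.1226,"z":0,"ax":0,"ay":0,"az":0}
    - {"x":0.0475,"y":-0.1226,"z":0,"ax":0,"ay":0,"az":0}
    - {"x":0,"y":0,"z":0,"ax":0,"ay":0,"az":0}
    - {"x":0,"y":0,"z":0,"ax":0,"ay":0,"az":0}
    - {"x":0,"y":0,"z":0,"ax":0,"ay":0,"az":0}
  fingers: 0.35

```text
time: 17.02
eef_pos: [443.4, 131.5, 101.9]
tcp_rot: [[-0.989, -0.145, 0.0], [-0.145, 0.989, 0.0], [-0.0, 0.0, -1.0]]
force: [-0.4, 0.3, -0.1]
width: 0.644
grasp_force: 0.0
```

```bash
python3 plan.py 444.5 132 4 98.3
python3 - <<'E'
from h import *
p=ctrl.camera_params('wrist');im=ctrl.snapshot('wrist');cv2.imwrite('pics/w4.png',im)
print('P',plane([[320,215]],'wrist',15,p))
E
```

```text
t 17.02 pos [443.4 131.5 101.9] yaw 98.3 w 56.1 gf 0.0
turn fractions total [0.0006 0.0013 0.0058]
then shift fractions total [-0.0048  0.0013  0.3918]
P [[423.77576727 122.11241102  15.        ]]
```

View pics/w4.png

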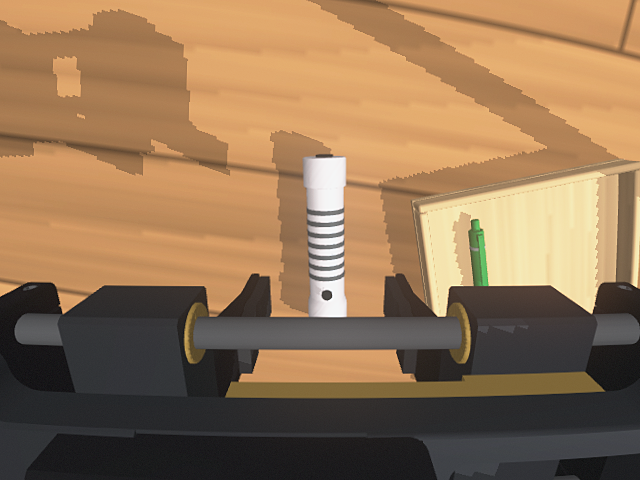

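The torch's axis at (326,240) is centred between the fingers and parallel to them. The second pen lies in the square tray at (478,255).

>>> arm_command:
  moves:
    - {"x":-0.005,"y":0,"z":0.1,"ax":0,"ay":0,"az":0}
    - {"x":0,"y":0,"z":0.1,"ax":0,"ay":0,"az":0}
    - {"x":0,"y":0,"z":0.1,"ax":0,"ay":0,"az":0}
    - {"x":0,"y":0,"z":0.05,"ax":0,"ay":0,"az":0}
    - {"x":0,"y":0,"z":0.03,"ax":0,"ay":0,"az":0}
    - {"x":0,"y":0,"z":0.012,"ax":0,"ay":0,"az":0}
    - {"x":0,"y":0,"z":0,"ax":0,"ay":0,"az":0}

```text
time: 17.95
eef_pos: [444.5, 131.1, 4.4]
tcp_rot: [[-0.99, -0.144, 0.001], [-0.144, 0.99, 0.0], [-0.001, 0.0, -1.0]]
force: [0.6, -0.1, 0.2]
width: 0.649
grasp_force: 0.0
```

>>> arm_command:
  moves:
    - {"x":0,"y":0,"z":0,"ax":0,"ay":0,"az":0}
    - {"x":0,"y":0,"z":0,"ax":0,"ay":0,"az":0}
    - {"x":0,"y":0,"z":0,"ax":0,"ay":0,"az":0}
    - {"x":0,"y":0,"z":0,"ax":0,"ay":0,"az":0}
    - {"x":0,"y":0,"z":0,"ax":0,"ay":0,"az":0}
    - {"x":0,"y":0,"z":0,"ax":0,"ay":0,"az":0}
  fingers: 1
  newtons: 25

```text
time: 18.7
eef_pos: [444.3, 130.9, 4.2]
tcp_rot: [[-0.99, -0.144, 0.0], [-0.144, 0.99, 0.0], [-0.0, 0.0, -1.0]]
force: [-1.1, -0.5, 0.3]
width: 0.295
grasp_force: 24.9
```

>>> arm_command:
  moves:
    - {"x":0,"y":0,"z":-0.08,"ax":0,"ay":0,"az":0}
    - {"x":0,"y":0,"z":-0.1,"ax":0,"ay":0,"az":0}
    - {"x":0,"y":0,"z":-0.12,"ax":0,"ay":0,"az":0}
    - {"x":0,"y":0,"z":-0.1,"ax":0,"ay":0,"az":0}
    - {"x":0,"y":0,"z":0,"ax":0,"ay":0,"az":0}
    - {"x":0,"y":0,"z":0,"ax":0,"ay":0,"az":0}

```text
time: 19.45
eef_pos: [443.4, 130.5, 103.1]
tcp_rot: [[-0.99, -0.144, -0.002], [-0.144, 0.99, -0.001], [0.002, -0.0, -1.0]]
force: [0.7, -0.0, -1.9]
width: 0.295
grasp_force: 24.9
```

```bash
python3 plan.py 498.5 -273 10.5 96.4
```

```text
t 19.45 pos [443.4 130.5 103.1] yaw 98.3 w 25.6 gf 24.9
turn fractions total [-0.0037 -0.0147  0.2722]
then shift fractions total [-0.0389 -1.6286  0.3705]
```

>>> arm_command:
  moves:
    - {"x":0,"y":-0.07,"z":0,"ax":0,"ay":0,"az":0.27}
    - {"x":-0.0039,"y":-0.155,"z":0,"ax":0,"ay":0,"az":0}
    - {"x":-0.0039,"y":-0.155,"z":0,"ax":0,"ay":0,"az":0}
    - {"x":-0.0039,"y":-0.155,"z":0,"ax":0,"ay":0,"az":0}
    - {"x":-0.0039,"y":-0.155,"z":0,"ax":0,"ay":0,"az":0}
    - {"x":-0.0039,"y":-0.155,"z":0,"ax":0,"ay":0,"az":0}
    - {"x":-0.0039,"y":-0.155,"z":0,"ax":0,"ay":0,"az":0}
    - {"x":-0.0039,"y":-0.155,"z":0,"ax":0,"ay":0,"az":0}
    - {"x":-0.0039,"y":-0.155,"z":0,"ax":0,"ay":0,"az":0}
    - {"x":-0.0039,"y":-0.155,"z":0,"ax":0,"ay":0,"az":0}
    - {"x":-0.0039,"y":-0.155,"z":0,"ax":0,"ay":0,"az":0}
    - {"x":0,"y":-0.01,"z":0,"ax":0,"ay":0,"az":0}
    - {"x":0,"y":0,"z":0,"ax":0,"ay":0,"az":0}
    - {"x":0,"y":0,"z":0,"ax":0,"ay":0,"az":0}
    - {"x":0,"y":0,"z":0,"ax":0,"ay":0,"az":0}

```text
time: 21.32
eef_pos: [500.2, -272.1, 104.1]
tcp_rot: [[-0.994, -0.113, -0.0], [-0.113, 0.994, 0.0], [0.0, 0.0, -1.0]]
force: [0.0, -0.5, -0.3]
width: 0.296
grasp_force: 24.9
```

```bash
python3 plan.py 498.5 -273 10.5 96.4
```

```text
t 21.32 pos [ 500.2 -272.1  104.1] yaw 96.5 w 25.7 gf 24.9
turn fractions total [ 0.0009 -0.001   0.0156]
then shift fractions total [ 0.007  -0.003   0.3744]
```

>>> arm_command:
  moves:
    - {"x":0.005,"y":-0.003,"z":0.1,"ax":0,"ay":0,"az":0}
    - {"x":0,"y":0,"z":0.1,"ax":0,"ay":0,"az":0}
    - {"x":0,"y":0,"z":0.08,"ax":0,"ay":0,"az":0}
    - {"x":0,"y":0,"z":0.045,"ax":0,"ay":0,"az":0}
    - {"x":0,"y":0,"z":0.03,"ax":0,"ay":0,"az":0}
    - {"x":0,"y":0,"z":0.018,"ax":0,"ay":0,"az":0}
    - {"x":0,"y":0,"z":0,"ax":0,"ay":0,"az":0}
    - {"x":0,"y":0,"z":0,"ax":0,"ay":0,"az":0}
    - {"x":0,"y":0,"z":0,"ax":0,"ay":0,"az":0}

```text
time: 22.45
eef_pos: [499.3, -273.8, 11.3]
tcp_rot: [[-0.994, -0.112, 0.001], [-0.112, 0.994, -0.0], [-0.001, -0.0, -1.0]]
force: [0.1, -0.2, -0.9]
width: 0.294
grasp_force: 24.9
```

Grasped at 4.2 and needing 10.2 to rest on the floor, so it goes down about 1 mm more and is released to 37 mm (0.575).

>>> arm_command:
  moves:
    - {"x":0,"y":0,"z":0.004,"ax":0,"ay":0,"az":0}
    - {"x":0,"y":0,"z":0,"ax":0,"ay":0,"az":0}

```text
time: 22.7
eef_pos: [499.2, -273.8, 10.2]
tcp_rot: [[-0.994, -0.112, 0.0], [-0.112, 0.994, -0.0], [-0.0, -0.0, -1.0]]
force: [-0.9, -0.7, 1.3]
width: 0.291
grasp_force: 24.9
```

>>> arm_command:
  moves:
    - {"x":0,"y":0,"z":0,"ax":0,"ay":0,"az":0}
    - {"x":0,"y":0,"z":0,"ax":0,"ay":0,"az":0}
    - {"x":0,"y":0,"z":0,"ax":0,"ay":0,"az":0}
    - {"x":0,"y":0,"z":-0.03,"ax":0,"ay":0,"az":0}
    - {"x":0,"y":0,"z":-0.1,"ax":0,"ay":0,"az":0}
    - {"x":0,"y":0,"z":-0.15,"ax":0,"ay":0,"az":0}
    - {"x":0,"y":0,"z":-0.15,"ax":0,"ay":0,"az":0}
    - {"x":0,"y":0,"z":-0.15,"ax":0,"ay":0,"az":0}
    - {"x":0,"y":0,"z":0,"ax":0,"ay":0,"az":0}
  fingers: 0.575

```text
time: 23.82
eef_pos: [501.2, -274.4, 159.0]
tcp_rot: [[-0.994, -0.113, 0.008], [-0.113, 0.994, -0.003], [-0.008, -0.004, -1.0]]
force: [0.5, -0.6, -1.0]
width: 0.423
grasp_force: 0.0
```

```bash
python3 plan.py 664.5 135 150 90
python3 - <<'E'
from h import *
im=ctrl.snapshot('top')[200:360,400:560];cv2.imwrite('pics/l.png',cv2.resize(im,(480,480)))
E
```

```text
t 23.82 pos [ 501.2 -274.4  159. ] yaw 96.5 w 36.8 gf 0.0
turn fractions total [-0.0258  0.0659  0.9418]
then shift fractions total [-0.6534  1.6378  0.0361]
```

View pics/l.png

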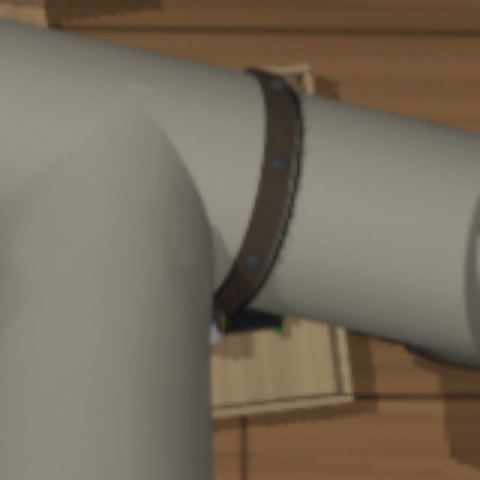

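The arm hides the long tray in this view, so I'll check it later. Next I move over the stick.

```bash
python3 plan.py 664.5 135 150 110.4
```

```text
t 23.88 pos [ 499.8 -273.8  156.7] yaw 96.4 w 36.8 gf 0.0
turn fractions total [-0.0134  0.0305 -2.0311]
then shift fractions total [-1.1877  1.3031  0.0269]
```

>>> arm_command:
  moves:
    - {"x":0,"y":0,"z":0,"ax":0,"ay":0,"az":-0.68}
    - {"x":0,"y":0,"z":0,"ax":0,"ay":0,"az":-0.68}
    - {"x":0,"y":0,"z":0,"ax":0,"ay":0,"az":-0.67}
    - {"x":-0.108,"y":0.1185,"z":0,"ax":0,"ay":0,"az":0}
    - {"x":-0.108,"y":0.1185,"z":0,"ax":0,"ay":0,"az":0}
    - {"x":-0.108,"y":0.1185,"z":0,"ax":0,"ay":0,"az":0}
    - {"x":-0.108,"y":0.1185,"z":0,"ax":0,"ay":0,"az":0}
    - {"x":-0.108,"y":0.1185,"z":0,"ax":0,"ay":0,"az":0}
    - {"x":-0.108,"y":0.1185,"z":0,"ax":0,"ay":0,"az":0}
    - {"x":-0.108,"y":0.1185,"z":0,"ax":0,"ay":0,"az":0}
    - {"x":-0.108,"y":0.1185,"z":0,"ax":0,"ay":0,"az":0}
    - {"x":-0.108,"y":0.1185,"z":0,"ax":0,"ay":0,"az":0}
    - {"x":-0.108,"y":0.1185,"z":0,"ax":0,"ay":0,"az":0}
    - {"x":-0.108,"y":0.1185,"z":0,"ax":0,"ay":0,"az":0}
    - {"x":0,"y":0,"z":0,"ax":0,"ay":0,"az":0}
    - {"x":0,"y":0,"z":0,"ax":0,"ay":0,"az":0}
    - {"x":0,"y":0,"z":0,"ax":0,"ay":0,"az":0}
  fingers: 0.51

```text
time: 26.0
eef_pos: [663.3, 134.1, 154.4]
tcp_rot: [[-0.938, -0.348, -0.001], [-0.348, 0.938, -0.0], [0.001, -0.0, -1.0]]
force: [-0.5, 0.7, -0.5]
width: 0.487
grasp_force: 0.0
```

```bash
python3 plan.py 664.5 135 150 110.4
python3 - <<'E'
from h import *
p=ctrl.camera_params('wrist');im=ctrl.snapshot('wrist');cv2.imwrite('pics/w5.png',im)
hs=cv2.cvtColor(im,cv2.COLOR_BGR2HSV).astype(int);m=(hs[...,1]<40)&(hs[...,2]>150)
for k in blobs(m,30):
    (c,r)=cv2.minEnclosingCircle(k);print(c,r,plane([c],'wrist',66,p))
E
```

```text
t 26.0 pos [663.3 134.1 154.4] yaw 110.3 w 42.4 gf 0.0
turn fractions total [-0.0004 -0.01   -0.0095]
then shift fractions total [-0.0058  0.0017  0.0178]
(82.0, 352.0) 12.530064582824707 [[826.55564445 -27.14929378  66.        ]]
(327.0, 300.5) 42.240482330322266 [[707.66920945 149.18849423  66.        ]]
(326.1205749511719, 248.2870330810547) 72.24795532226562 [[668.07399303 133.76036838  66.        ]]
(155.5, 172.5) 25.26865577697754 [[657.49630714   1.14561872  66.        ]]
```

View pics/w5.png

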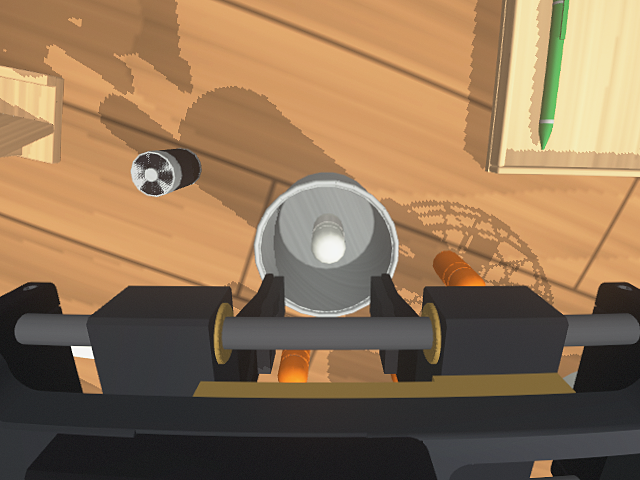

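The wrist view shows the cap of the stick at (330,242), the cup rim centred at about (326,248), and the cell's top at (156,173).

```bash
python3 - <<'E'
from h import *
p=ctrl.camera_params('wrist')
print('stick',plane([(330,242)],'wrist',62,p),'cup',plane([(326.1,248.3)],'wrist',85,p),'cell',plane([(155.5,172.5)],'wrist',61,p))
E
python3 plan.py 664 134.5 33 110.4
```

```text
stick [[663.94064064 135.25618868  62.        ]] cup [[662.53823267 131.69650095  85.        ]] cell [[659.0718315   -1.02117754  61.        ]]
t 26.05 pos [663.4 134.1 154.7] yaw 110.3 w 42.6 gf 0.0
turn fractions total [ 0.     -0.0053 -0.0108]
then shift fractions total [-0.0026  0.0007  0.4869]
```

>>> arm_command:
  moves:
    - {"x":-0.0026,"y":0,"z":0.1,"ax":0,"ay":0,"az":0}
    - {"x":0,"y":0,"z":0.08,"ax":0,"ay":0,"az":0}
    - {"x":0,"y":0,"z":0.06,"ax":0,"ay":0,"az":0}
    - {"x":0,"y":0,"z":0.05,"ax":0,"ay":0,"az":0}
    - {"x":0,"y":0,"z":0.05,"ax":0,"ay":0,"az":0}
    - {"x":0,"y":0,"z":0.05,"ax":0,"ay":0,"az":0}
    - {"x":0,"y":0,"z":0.05,"ax":0,"ay":0,"az":0}
    - {"x":0,"y":0,"z":0.045,"ax":0,"ay":0,"az":0}
    - {"x":0,"y":0,"z":0,"ax":0,"ay":0,"az":0}
    - {"x":0,"y":0,"z":0,"ax":0,"ay":0,"az":0}

```text
time: 27.3
eef_pos: [664.8, 135.6, 33.9]
tcp_rot: [[-0.937, -0.349, 0.001], [-0.349, 0.937, 0.0], [-0.001, -0.0, -1.0]]
force: [0.0, 0.8, 0.8]
width: 0.493
grasp_force: 0.0
```

>>> arm_command:
  moves:
    - {"x":0,"y":0,"z":0,"ax":0,"ay":0,"az":0}
    - {"x":0,"y":0,"z":0,"ax":0,"ay":0,"az":0}
    - {"x":0,"y":0,"z":0,"ax":0,"ay":0,"az":0}
    - {"x":0,"y":0,"z":0,"ax":0,"ay":0,"az":0}
    - {"x":0,"y":0,"z":0,"ax":0,"ay":0,"az":0}
    - {"x":0,"y":0,"z":0,"ax":0,"ay":0,"az":0}
  fingers: 1
  newtons: 20

```text
time: 28.05
eef_pos: [664.7, 135.6, 34.0]
tcp_rot: [[-0.937, -0.349, 0.001], [-0.349, 0.937, 0.0], [-0.001, -0.0, -1.0]]
force: [-0.3, 0.2, 2.2]
width: 0.289
grasp_force: 20.0
```

>>> arm_command:
  moves:
    - {"x":0,"y":0,"z":-0.05,"ax":0,"ay":0,"az":0}
    - {"x":0,"y":0,"z":-0.07,"ax":0,"ay":0,"az":0}
    - {"x":0,"y":0,"z":-0.08,"ax":0,"ay":0,"az":0}
    - {"x":0,"y":0,"z":-0.1,"ax":0,"ay":0,"az":0}
    - {"x":0,"y":0,"z":-0.1,"ax":0,"ay":0,"az":0}
    - {"x":0,"y":0,"z":-0.06,"ax":0,"ay":0,"az":0}
    - {"x":0,"y":0,"z":0,"ax":0,"ay":0,"az":0}

```text
time: 28.92
eef_pos: [665.1, 135.8, 150.5]
tcp_rot: [[-0.937, -0.349, 0.003], [-0.349, 0.937, 0.001], [-0.003, 0.0, -1.0]]
force: [-0.3, 0.3, -0.1]
width: 0.29
grasp_force: 20.0
```

```bash
python3 plan.py 481.8 332.3 36 110.4
```

```text
t 28.93 pos [665.1 135.8 150.5] yaw 110.4 w 25.3 gf 20.0
turn fractions total [ 0.002   0.0288 -0.0001]
then shift fractions total [0.4133 0.9925 0.4579]
```

>>> arm_command:
  moves:
    - {"x":0.059,"y":0.1418,"z":0,"ax":0,"ay":0,"az":0}
    - {"x":0.059,"y":0.1418,"z":0,"ax":0,"ay":0,"az":0}
    - {"x":0.059,"y":0.1418,"z":0,"ax":0,"ay":0,"az":0}
    - {"x":0.059,"y":0.1418,"z":0,"ax":0,"ay":0,"az":0}
    - {"x":0.059,"y":0.1418,"z":0,"ax":0,"ay":0,"az":0}
    - {"x":0.059,"y":0.1418,"z":0,"ax":0,"ay":0,"az":0}
    - {"x":0.059,"y":0.1418,"z":0,"ax":0,"ay":0,"az":0}
    - {"x":0,"y":0,"z":0,"ax":0,"ay":0,"az":0}
    - {"x":0,"y":0,"z":0,"ax":0,"ay":0,"az":0}
    - {"x":0,"y":0,"z":0,"ax":0,"ay":0,"az":0}
    - {"x":0,"y":0,"z":0,"ax":0,"ay":0,"az":0}

```text
time: 30.3
eef_pos: [481.7, 331.3, 148.3]
tcp_rot: [[-0.938, -0.347, -0.0], [-0.347, 0.938, -0.0], [0.0, -0.0, -1.0]]
force: [-0.5, -0.3, -0.4]
width: 0.288
grasp_force: 20.0
```

```bash
python3 plan.py 481.8 332.3 36.5 110.4
python3 - <<'E'
from h import *
cv2.imwrite('pics/w6.png',np.hstack([cv2.resize(ctrl.snapshot('wrist'),(400,300)),cv2.resize(ctrl.snapshot('scene'),(400,300))]))
E
```

```text
t 30.3 pos [481.7 331.3 148.3] yaw 110.3 w 25.0 gf 20.0
turn fractions total [-0.0016 -0.0033 -0.0123]
then shift fractions total [-0.0018  0.0035  0.4472]
```

View pics/w6.png

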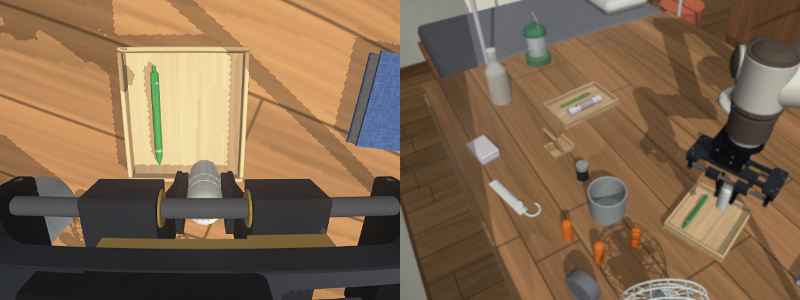

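The stick is held upright at (722,195) in the right half. The torch and pen lie flat in the long tray at (580,100), the other pen lies flat in the square tray, and the cup is still standing.

>>> arm_command:
  moves:
    - {"x":0,"y":0.0035,"z":0.1,"ax":0,"ay":0,"az":0}
    - {"x":0,"y":0,"z":0.1,"ax":0,"ay":0,"az":0}
    - {"x":0,"y":0,"z":0.1,"ax":0,"ay":0,"az":0}
    - {"x":0,"y":0,"z":0.06,"ax":0,"ay":0,"az":0}
    - {"x":0,"y":0,"z":0.04,"ax":0,"ay":0,"az":0}
    - {"x":0,"y":0,"z":0.03,"ax":0,"ay":0,"az":0}
    - {"x":0,"y":0,"z":0.014,"ax":0,"ay":0,"az":0}
    - {"x":0,"y":0,"z":0,"ax":0,"ay":0,"az":0}
    - {"x":0,"y":0,"z":0,"ax":0,"ay":0,"az":0}
    - {"x":0,"y":0,"z":0,"ax":0,"ay":0,"az":0}

```text
time: 31.65
eef_pos: [481.0, 333.1, 38.0]
tcp_rot: [[-0.937, -0.349, 0.001], [-0.349, 0.937, 0.001], [-0.001, 0.0, -1.0]]
force: [1.0, 0.4, -0.2]
width: 0.287
grasp_force: 20.0
```

>>> arm_command:
  moves:
    - {"x":0,"y":0,"z":0.004,"ax":0,"ay":0,"az":0}
    - {"x":0,"y":0,"z":0.003,"ax":0,"ay":0,"az":0}
    - {"x":0,"y":0,"z":0,"ax":0,"ay":0,"az":0}
    - {"x":0,"y":0,"z":0,"ax":0,"ay":0,"az":0}

```text
time: 32.15
eef_pos: [481.0, 332.9, 35.9]
tcp_rot: [[-0.937, -0.349, 0.0], [-0.349, 0.937, 0.0], [-0.0, 0.0, -1.0]]
force: [-0.3, -0.6, 0.8]
width: 0.292
grasp_force: 20.0
```

>>> arm_command:
  moves:
    - {"x":0,"y":0,"z":0,"ax":0,"ay":0,"az":0}
    - {"x":0,"y":0,"z":0,"ax":0,"ay":0,"az":0}
    - {"x":0,"y":0,"z":0,"ax":0,"ay":0,"az":0}
    - {"x":0,"y":0,"z":0,"ax":0,"ay":0,"az":0}
    - {"x":0,"y":0,"z":-0.03,"ax":0,"ay":0,"az":0}
    - {"x":0,"y":0,"z":-0.06,"ax":0,"ay":0,"az":0}
    - {"x":0,"y":0,"z":-0.1,"ax":0,"ay":0,"az":0}
    - {"x":0,"y":0,"z":-0.15,"ax":0,"ay":0,"az":0}
    - {"x":0,"y":0,"z":-0.13,"ax":0,"ay":0,"az":0}
    - {"x":0,"y":0,"z":0,"ax":0,"ay":0,"az":0}
  fingers: 0.57

```text
time: 33.4
eef_pos: [482.4, 334.4, 157.9]
tcp_rot: [[-0.937, -0.349, 0.006], [-0.349, 0.937, 0.006], [-0.008, 0.004, -1.0]]
force: [-0.9, 0.4, 0.2]
width: 0.431
grasp_force: 0.0
```

```bash
python3 plan.py 658.8 -2 150 105
```

```text
t 33.4 pos [482.4 334.4 157.9] yaw 110.4 w 37.5 gf 0.0
turn fractions total [0.0327 0.0631 0.7896]
then shift fractions total [-0.3331 -1.4824  0.0314]
```

```bash
python3 plan.py 658.8 -2 150 110.4
```

```text
t 33.4 pos [482.4 334.4 157.9] yaw 110.4 w 37.5 gf 0.0
turn fractions total [0.0296 0.0646 0.0042]
then shift fractions total [-0.1921 -1.5071  0.0314]
```

>>> arm_command:
  moves:
    - {"x":-0.0192,"y":-0.1507,"z":0,"ax":0,"ay":0,"az":0}
    - {"x":-0.0192,"y":-0.1507,"z":0,"ax":0,"ay":0,"az":0}
    - {"x":-0.0192,"y":-0.1507,"z":0,"ax":0,"ay":0,"az":0}
    - {"x":-0.0192,"y":-0.1507,"z":0,"ax":0,"ay":0,"az":0}
    - {"x":-0.0192,"y":-0.1507,"z":0,"ax":0,"ay":0,"az":0}
    - {"x":-0.0192,"y":-0.1507,"z":0,"ax":0,"ay":0,"az":0}
    - {"x":-0.0192,"y":-0.1507,"z":0,"ax":0,"ay":0,"az":0}
    - {"x":-0.0192,"y":-0.1507,"z":0,"ax":0,"ay":0,"az":0}
    - {"x":-0.0192,"y":-0.1507,"z":0,"ax":0,"ay":0,"az":0}
    - {"x":-0.0192,"y":-0.1507,"z":0,"ax":0,"ay":0,"az":0}
    - {"x":0,"y":0,"z":0,"ax":0,"ay":0,"az":0}
    - {"x":0,"y":0,"z":0,"ax":0,"ay":0,"az":0}
    - {"x":0,"y":0,"z":0,"ax":0,"ay":0,"az":0}
  fingers: 0.3

```text
time: 35.02
eef_pos: [656.7, -2.6, 153.3]
tcp_rot: [[-0.937, -0.35, -0.0], [-0.35, 0.937, 0.0], [0.0, 0.0, -1.0]]
force: [-0.2, -0.0, 0.7]
width: 0.701
grasp_force: 0.0
```

```bash
python3 plan.py 658.8 -2 28 110.4
python3 - <<'E'
from h import *
p=ctrl.camera_params('wrist');im=ctrl.snapshot('wrist');hs=cv2.cvtColor(im,cv2.COLOR_BGR2HSV).astype(int);m=(hs[...,1]<60)&(hs[...,2]>110);m[290:]=0
for k in blobs(m,100):
    (c,r)=cv2.minEnclosingCircle(k);print(np.round(c),round(r,1),plane([c],'wrist',61,p))
E
```

```text
t 35.02 pos [656.7  -2.6 153.3] yaw 110.5 w 61.0 gf 0.0
turn fractions total [ 0.0019 -0.0026  0.0092]
then shift fractions total [-0.0087 -0.0006  0.5013]
[496. 264.] 61.8 [[628.68186326 125.17757395  61.        ]]
[325. 243.] 22.6 [[658.81817885  -4.86502874  61.        ]]
[48.  6.] 22.3 [[ 569.22639357 -235.01689299   61.        ]]
```

>>> arm_command:
  moves:
    - {"x":-0.008,"y":-0.001,"z":0.1,"ax":0,"ay":0,"az":0}
    - {"x":0,"y":0,"z":0.1,"ax":0,"ay":0,"az":0}
    - {"x":0,"y":0,"z":0.08,"ax":0,"ay":0,"az":0}
    - {"x":0,"y":0,"z":0.08,"ax":0,"ay":0,"az":0}
    - {"x":0,"y":0,"z":0.07,"ax":0,"ay":0,"az":0}
    - {"x":0,"y":0,"z":0.05,"ax":0,"ay":0,"az":0}
    - {"x":0,"y":0,"z":0.02,"ax":0,"ay":0,"az":0}
    - {"x":0,"y":0,"z":0,"ax":0,"ay":0,"az":0}
    - {"x":0,"y":0,"z":0,"ax":0,"ay":0,"az":0}

```text
time: 36.2
eef_pos: [659.7, -3.0, 29.1]
tcp_rot: [[-0.937, -0.349, 0.002], [-0.349, 0.937, 0.0], [-0.002, -0.0, -1.0]]
force: [0.0, -0.3, 0.2]
width: 0.703
grasp_force: 0.0
```

>>> arm_command:
  moves:
    - {"x":0,"y":0,"z":0,"ax":0,"ay":0,"az":0}
    - {"x":0,"y":0,"z":0,"ax":0,"ay":0,"az":0}
    - {"x":0,"y":0,"z":0,"ax":0,"ay":0,"az":0}
    - {"x":0,"y":0,"z":0,"ax":0,"ay":0,"az":0}
    - {"x":0,"y":0,"z":0,"ax":0,"ay":0,"az":0}
    - {"x":0,"y":0,"z":0,"ax":0,"ay":0,"az":0}
  fingers: 1
  newtons: 30

```text
time: 36.95
eef_pos: [659.2, -3.1, 28.4]
tcp_rot: [[-0.937, -0.349, 0.0], [-0.349, 0.937, -0.0], [-0.0, -0.0, -1.0]]
force: [-0.5, 0.1, 0.3]
width: 0.372
grasp_force: 30.0
```

>>> arm_command:
  moves:
    - {"x":0,"y":0,"z":-0.05,"ax":0,"ay":0,"az":0}
    - {"x":0,"y":0,"z":-0.08,"ax":0,"ay":0,"az":0}
    - {"x":0,"y":0,"z":-0.1,"ax":0,"ay":0,"az":0}
    - {"x":0,"y":0,"z":-0.12,"ax":0,"ay":0,"az":0}
    - {"x":0,"y":0,"z":-0.12,"ax":0,"ay":0,"az":0}
    - {"x":0,"y":0,"z":-0.06,"ax":0,"ay":0,"az":0}
    - {"x":0,"y":0,"z":0,"ax":0,"ay":0,"az":0}
    - {"x":0,"y":0,"z":0,"ax":0,"ay":0,"az":0}

```text
time: 37.95
eef_pos: [658.2, -3.1, 159.2]
tcp_rot: [[-0.937, -0.348, -0.003], [-0.348, 0.937, -0.0], [0.003, 0.001, -1.0]]
force: [-0.6, -0.0, -1.5]
width: 0.373
grasp_force: 30.0
```

```bash
python3 plan.py 411.5 306.2 34 110.4
```

```text
t 37.95 pos [658.2  -3.1 159.2] yaw 110.4 w 32.5 gf 30.0
turn fractions total [ 0.0081 -0.0222 -0.0031]
then shift fractions total [0.4937 1.5035 0.501 ]
```

>>> arm_command:
  moves:
    - {"x":0.0494,"y":0.1503,"z":0,"ax":0,"ay":0,"az":0}
    - {"x":0.0494,"y":0.1503,"z":0,"ax":0,"ay":0,"az":0}
    - {"x":0.0494,"y":0.1503,"z":0,"ax":0,"ay":0,"az":0}
    - {"x":0.0494,"y":0.1503,"z":0,"ax":0,"ay":0,"az":0}
    - {"x":0.0494,"y":0.1503,"z":0,"ax":0,"ay":0,"az":0}
    - {"x":0.0494,"y":0.1503,"z":0,"ax":0,"ay":0,"az":0}
    - {"x":0.0494,"y":0.1503,"z":0,"ax":0,"ay":0,"az":0}
    - {"x":0.0494,"y":0.1503,"z":0,"ax":0,"ay":0,"az":0}
    - {"x":0.0494,"y":0.1503,"z":0,"ax":0,"ay":0,"az":0}
    - {"x":0.0494,"y":0.1503,"z":0,"ax":0,"ay":0,"az":0}
    - {"x":0,"y":0,"z":0,"ax":0,"ay":0,"az":0}
    - {"x":0,"y":0,"z":0,"ax":0,"ay":0,"az":0}
    - {"x":0,"y":0,"z":0,"ax":0,"ay":0,"az":0}
    - {"x":0,"y":0,"z":0,"ax":0,"ay":0,"az":0}

```text
time: 39.7
eef_pos: [412.9, 305.4, 160.6]
tcp_rot: [[-0.938, -0.347, -0.0], [-0.347, 0.938, -0.0], [0.0, -0.0, -1.0]]
force: [-0.3, 0.6, -2.1]
width: 0.372
grasp_force: 30.0
```

```bash
python3 plan.py 411.5 306.2 35.5 110.4
python3 - <<'E'
from h import *
cv2.imwrite('pics/w7.png',np.hstack([cv2.resize(ctrl.snapshot('wrist'),(400,300)),cv2.resize(ctrl.snapshot('scene')[180:420,320:640],(400,300))]))
E
```

```text
t 39.7 pos [412.9 305.4 160.6] yaw 110.3 w 32.4 gf 30.0
turn fractions total [-0.002  -0.0026 -0.0122]
then shift fractions total [0.004  0.0049 0.5005]
```

View pics/w7.png

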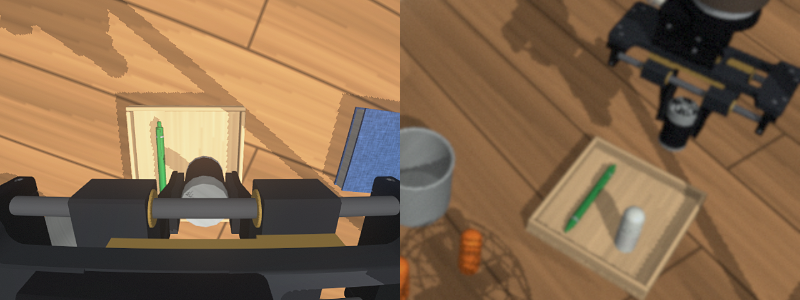

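The stick stands upright in the tray at (630,230) in the right half, with the pen flat at (590,198). The cell is held vertical over the free corner of the tray.

>>> arm_command:
  moves:
    - {"x":0.004,"y":0.005,"z":0.1,"ax":0,"ay":0,"az":0}
    - {"x":0,"y":0,"z":0.1,"ax":0,"ay":0,"az":0}
    - {"x":0,"y":0,"z":0.1,"ax":0,"ay":0,"az":0}
    - {"x":0,"y":0,"z":0.08,"ax":0,"ay":0,"az":0}
    - {"x":0,"y":0,"z":0.06,"ax":0,"ay":0,"az":0}
    - {"x":0,"y":0,"z":0.04,"ax":0,"ay":0,"az":0}
    - {"x":0,"y":0,"z":0.02,"ax":0,"ay":0,"az":0}
    - {"x":0,"y":0,"z":0,"ax":0,"ay":0,"az":0}
    - {"x":0,"y":0,"z":0,"ax":0,"ay":0,"az":0}
    - {"x":0,"y":0,"z":0,"ax":0,"ay":0,"az":0}

```text
time: 41.05
eef_pos: [411.3, 307.2, 36.3]
tcp_rot: [[-0.937, -0.349, 0.001], [-0.349, 0.937, 0.001], [-0.001, 0.001, -1.0]]
force: [-0.3, 0.4, -0.9]
width: 0.371
grasp_force: 30.0
```

>>> arm_command:
  moves:
    - {"x":0,"y":0,"z":0.004,"ax":0,"ay":0,"az":0}
    - {"x":0,"y":0,"z":0.003,"ax":0,"ay":0,"az":0}
    - {"x":0,"y":0,"z":0,"ax":0,"ay":0,"az":0}
    - {"x":0,"y":0,"z":0,"ax":0,"ay":0,"az":0}

```text
time: 41.55
eef_pos: [411.2, 307.0, 34.4]
tcp_rot: [[-0.937, -0.349, 0.0], [-0.349, 0.937, 0.0], [-0.0, 0.0, -1.0]]
force: [-1.3, -0.8, 2.1]
width: 0.37
grasp_force: 30.0
```

>>> arm_command:
  moves:
    - {"x":0,"y":0,"z":0,"ax":0,"ay":0,"az":0}
    - {"x":0,"y":0,"z":0,"ax":0,"ay":0,"az":0}
    - {"x":0,"y":0,"z":0,"ax":0,"ay":0,"az":0}
    - {"x":0,"y":0,"z":0,"ax":0,"ay":0,"az":0}
    - {"x":0,"y":0,"z":-0.03,"ax":0,"ay":0,"az":0}
    - {"x":0,"y":0,"z":-0.06,"ax":0,"ay":0,"az":0}
    - {"x":0,"y":0,"z":-0.1,"ax":0,"ay":0,"az":0}
    - {"x":0,"y":0,"z":-0.15,"ax":0,"ay":0,"az":0}
    - {"x":0,"y":0,"z":-0.15,"ax":0,"ay":0,"az":0}
    - {"x":0,"y":-0.15,"z":-0.05,"ax":0,"ay":0,"az":0}
    - {"x":0,"y":-0.15,"z":0,"ax":0,"ay":0,"az":0}
    - {"x":0,"y":-0.15,"z":0,"ax":0,"ay":0,"az":0}
    - {"x":0,"y":-0.15,"z":0,"ax":0,"ay":0,"az":0}
    - {"x":0,"y":0,"z":0,"ax":0,"ay":0,"az":0}
    - {"x":0,"y":0,"z":0,"ax":0,"ay":0,"az":0}
  fingers: 0.48

```text
time: 43.42
eef_pos: [463.5, 166.5, 169.9]
tcp_rot: [[-0.937, -0.348, 0.001], [-0.348, 0.937, 0.001], [-0.001, 0.0, -1.0]]
force: [-0.5, 0.3, 0.2]
width: 0.52
grasp_force: 0.0
```

Run:
```python
from h import *
s=ctrl.snapshot('scene');t=ctrl.snapshot('top')
cv2.imwrite('pics/f.png',np.hstack([cv2.resize(s[110:430,220:600],(400,337)),cv2.resize(t[150:360,100:540],(400,337))]))
print(ctrl.get_obs()['time'])
```

```text
43.525
```

View pics/f.png

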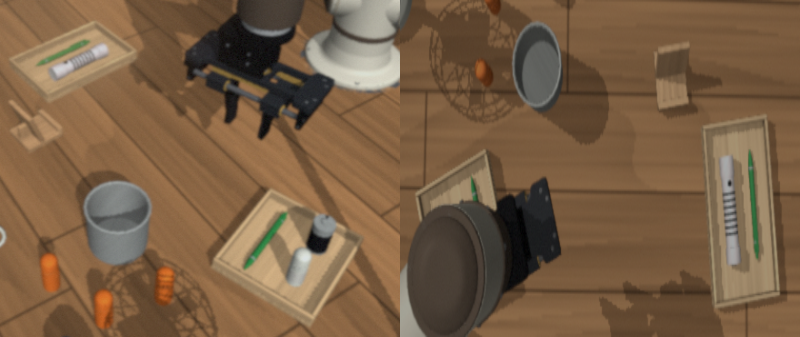

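The final view shows the torch at (730,210) and one pen at (753,205) flat in the long tray. The other pen is flat in the square tray, with the stick at (300,267) and the cell at (321,232) standing upright. The cup is standing, the phone rest has not moved, and the gripper is clear of everything.

```bash
python3 -c "
from bench import ctrl
print(ctrl.job_done())"
```

```text
the job is handed in; nothing more can be done
None
```

I handed the job in at about 43.5 s; the last picture showed both kits in their trays as asked, the cup standing and the phone rest unmoved, but no verdict came back.

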